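Stopper the vacuum pot and hold the hand pump at its set mark

ROBOT

A 7-joint arm with a two-finger parallel gripper is mounted at the origin on a cart in front of the work surface, level with it; the furniture and walls round the work are solid. World frame = base frame: x ahead of the robot, y to its left, z up, the work surface at z = 0. Lengths are in m, angles in rad, forces in N, time in s.
With the tool pointing down it reaches from about 0.4 to 0.85 m from the base axis. Payload 4.5 kg.
Tool frame: the origin (TCP) lies at the very end of the fingers, on their centre line; the grasp point (between the pads) lies 19 mm behind it; z points along the fingers, y is the direction in which the jaws open and shut (so a half turn about z gives the same grasp; the last joint's range is limited). The gripper opens to 88 mm and grips with 3 to 60 N. Pads are 18 mm wide; open, the fingers measure 123 mm over their backs; the gripper's body (75 mm by 187 mm) begins 45 mm behind the grasp point.
Start: joints at [1.222, 0.689, -0.195, 1.565, 0.157, 0.902, -0.215], TCP at [0.233, -0.58, 0.239] pointing down, gripper open.
Joint ranges: [-3.01, 3.01], [-0.46, 2.08], [-1.47, 1.51], [0.13, 2.56], [-1, 4.14], [0.04, 2.09], [-2.66, 2.66]. Speed limits (rad/s): [2.57, 2.57, 3.14, 3.14, 3.14, 3.14, 3.14].

INTERFACE

Orientations are given as [roll, pitch, yaw] about the fixed x, y, z axes, in that order (R = Rz(yaw) Ry(pitch) Rx(roll)).
In Python, from rig import manip, imaging gives the robot as it stands. Calls block until the motion is done:
- manip.reach(position, orientation): joint-space move of the TCP to a pose.
- manip.servo_line(position, rotation=None, vel=0.15, until_force=None): straight line of the TCP; rotation=None keeps the orientation; vel is the mean speed in m/s. With until_force (N) it stops when the force on the tool has changed by that much, and returns True; else False.
- manip.set_joints(angles): joint-space move.
- manip.set_gripper(opening, newtons=None): finger opening in m; newtons is the grip in N (None keeps the last); returns when the fingers have stopped.
- manip.hold(seconds).
- manip.solve_ik(position, orientation): joint angles nearest the present ones, or None.
- manip.observe(): the state.
- imaging.snapshot(name): name is "side" or "top"; returns a dict with "frame" (420x560x3 uint8, blue, green, red), "mtx" (3x3 intrinsics, pixels), "k1" (the pictures are not rectified: a ray, as slopes to the right and down, at radius r is drawn at 1 + k1 r^2 times it, then the intrinsics apply), "extrinsics" (4x4, takes a point from world to camera coordinates). Camera axes: x right, y up, looking along -z (the intrinsics and any distortion apply to the point x, -y, -z); pixel columns grow to the right and rows downward; lengths in m; the calibration is good to about 2 mm. A picture is of the moment at which its call begins. There is no depth.
A pose or a line that the arm cannot do raises manip.IKError and nothing moves.
- manip.finish_job(): hands the job in, once; it reports no verdict.
Trained networks look in a picture, given as the dict that the camera call returned (one of the last four; its "shot" number tells which), for a name from the list of things; names that differ only in an ending like _2 or _b are one class to them, and where a whole thing is asked for, a point or a joint stands for the part that bears it (a point fixed in the world has none). Each returns a list of dicts, best first, with "conf" (0 to 1); they miss things now and then, are a little off and sometimes report something else, mostly with a low value. They report only what shows in the picture. A call takes as long as a camera call. They do not tell look-alikes from the thing itself.
- imaging.recognise(picture, query): "xy" ([column, row] in pixels, amid what is visible of it).
- imaging.outline_of(picture, query): "pixels" (420x560 bool, what is visible of it) and "xy" ([column, row] in pixels, amid what is visible of it).
- imaging.tip_of(picture, query): "xy" ([column, row] in pixels: a listed point, or the origin of a listed thing).
The state is a dict: "clock": time; "joints": joint angles; "qd": joint speeds; "joint_efforts": joint torques, N m; "position": TCP position; "eef_rot": TCP orientation; "wrist_force": force on the tool from outside, world axes, zero at the start; "ft_torque": the same for the moment, N m; "gripper_width": finger opening in m.
Only numpy, scipy, OpenCV 4.12 (cv2) and the standard library are available. Lean on these libraries where they do the work, as an engineer would, in place of code of your own. Each camera call takes 0.05 s, during which the arm holds its last target.

TASK

Leak-test the small vacuum pot: set the red rubber stopper upright into the pot's neck, fully home with its flange flat on the rim, and let go of it. Then take the pump's black upright grip, pull the sprung rod straight out until its yellow pointer is level with the red clip on the graduated bar, and finish while holding it there, with the stopper still home. Do not shift the red clip or disturb the other things on the bench.

Things in the scene. Friction and masses are not known exactly. Their poses are not given: they have to be found in the camera images.
- vac_unit: Unit fixed to the bench, z up, yaw varies: dark green plate 185x225x10 mm with a grey metal pot (84 mm across; axis at x 0, y -65 mm) and beside it a level hand pump (axis at y +65, z 62 mm; dark end caps 46 mm across, top at z 85 mm; front cap at x 0, small brass nut to x -8 mm), joined by a copper pipe. Origin at bench level. The rod pulls out along this body's -x.
- pot_mouth (a point): Centre of the pot's round mouth, on the rim plane, 107 mm above the bench. The neck is 59 mm across outside; its bore tapers from 35 mm across at the rim to 25 mm at its floor 32 mm below.
- stopper: Loose tapered stopper standing upright on its narrow end on the bench: red rubber cone 22 mm across at the foot, 31 mm at the top, 28 mm high; red flange 47 mm across, 6 mm thick; black round grip knob 26 mm across, from 34 to 61 mm above the foot. About 60 g. Origin at the centre of the foot, z up through the knob.
- stopper_seat (a point): Point on the stopper's axis at the underside of its flange, 28 mm above the foot; it meets pot_mouth when the stopper is home.
- plunger: Pump's sliding part: steel rod 10 mm across, black upright round grip, yellow pointer. Origin on the rod's axis in the grip, 62 mm above the bench; axes as vac_unit. Slides only along vac_unit's -x, 0 to 95 mm. At rest (starts so) the grip's axis is 65 mm in front of the front cap. An inner spring pulls it back: 6 N at rest, 1.1 N more per 10 mm; let go, it runs home.
- grip (a point): Point on the axis of the upright grip, 102 mm above the bench: where to hold it from above. The grip is 18 mm across, from 40 to 120 mm above the bench, with a top button 23 mm across up to 135 mm.
- pointer (a point): Tip of the yellow pointer (4 mm wide), 50 mm to the +y side of the rod's axis and 49 mm above the bench; it moves with the rod, just above the graduated bar. Axes as vac_unit.
- mark (a point): Middle of the top of the red clip (8 mm wide along the bar, brass thumb screw) on the graduated steel bar, 45 mm above the bench; set 45 to 75 mm in front (vac_unit -x) of where the pointer rests. The pointer passes over it without touching. The clip is held by friction only (4 N). Axes as vac_unit.
- tin: Bystander: open grey tin, 67 mm across, 61 mm high, origin under its centre.
- glue: Bystander: glue bottle 47 mm across, 124 mm high, origin under its centre.
- spoon: Bystander: dark horn spoon 38 x 157 x 18 mm, origin under its centre.
There are look-alikes about, which are no part of the job. Of the things like the stopper, leave any that is blue; of the rest the smaller one is meant.

How it is judged:
By the outcome, as a careful person would: the job done as asked, in the order asked, and still so for the second after the job is handed in, while the arm keeps its last pose, push and grip.
It also fails if it takes over 51 s, if anything falls off the work surface, if the arm or the gripper's body presses on something with over 40 N, if the wrist force passes 120 N, or if a joint passes its speed limit or range.

## Working session

There is one attempt and no reset: what is moved stays moved. The work goes in short steps, each a Python script; the robot and the scene stay as the last script left them, time stands still between calls to the robot, and variables do not carry over. Pictures are saved under pics/ and viewed, and the job is handed in when it is done.

```bash
ls; mkdir -p pics; python3 - <<'E'
from rig import manip, imaging
import cv2
for n in ["side","top"]:
    s=imaging.snapshot(n); cv2.imwrite(f"pics/{n}0.png",s["frame"])
    print(n,s["mtx"].tolist(),s["k1"],s["extrinsics"].round(3).tolist() if hasattr(s["extrinsics"],'round') else s["extrinsics"])
    for q in ["stopper","stopper_seat","pot_mouth","grip","pointer","mark","vac_unit","plunger","tin","glue","spoon"]:
        print(q,[([round(float(v),1) for v in d["xy"]],round(d["conf"],2)) for d in imaging.tip_of(s,q)])
print(manip.observe())
E
```

```text
pics
side [[407.44631461995306, 0.0, 285.09802785490905], [0.0, 407.44631461995306, 208.69211420236235], [0.0, 0.0, 1.0]] -0.05841680475976537 [[0.978, -0.206, 0.0, -0.608], [0.09, 0.43, 0.898, -0.184], [-0.186, -0.879, 0.44, -0.974], [0.0, 0.0, 0.0, 1.0]]
stopper [([223.5, 308.0], 0.84), ([259.1, 282.4], 0.78)]
stopper_seat [([218.2, 302.4], 0.89), ([254.6, 270.8], 0.83)]
pot_mouth [([276.5, 218.1], 0.84), ([238.0, 214.3], 0.66)]
grip []
pointer [([233.6, 214.2], 0.68)]
mark [([237.1, 200.5], 0.57)]
vac_unit [([265.7, 242.3], 0.6)]
plunger [([238.4, 214.4], 0.53), ([350.6, 250.3], 0.38)]
tin [([285.3, 202.3], 0.56)]
glue [([349.7, 249.1], 0.91)]
spoon [([213.3, 253.0], 0.69)]
top [[468.2210654986906, 0.0, 289.4176703738428], [0.0, 468.2210654986906, 209.80566482861937], [0.0, 0.0, 1.0]] -0.018625448438606394 [[0.008, -0.999, 0.035, 0.052], [0.999, 0.009, 0.053, -0.613], [-0.053, 0.035, 0.998, -1.063], [0.0, 0.0, 0.0, 1.0]]
stopper [([353.0, 245.2], 0.86), ([298.7, 123.6], 0.81), ([394.6, 286.3], 0.74)]
stopper_seat [([395.9, 287.0], 0.85), ([303.2, 123.0], 0.76), ([362.5, 245.9], 0.
[... 424 characters left out ...]
joints': array([ 1.22179629,  0.6891188 , -0.19459582,  1.56529593,  0.15730704,
        0.90251535, -0.21509146]), 'qd': array([ 7.03965521e-04,  4.88092010e-04,  6.94201186e-05, -1.44186307e-03,
       -1.14696128e-03, -5.43549251e-04, -1.18111060e-03]), 'joint_efforts': array([-4.97570618e-04, -5.27509046e+01, -1.26709040e+00, -1.53747904e+01,
       -5.17412787e-02, -6.31208059e-04,  3.82956284e-05]), 'position': array([ 0.23347559, -0.57977347,  0.23873196]), 'eef_rot': array([ 3.14154569e+00, -1.36891724e-06,  3.82831574e-01]), 'wrist_force': array([-0.27702963, -0.51862276,  0.56354522]), 'ft_torque': array([-0.03554577, -0.0117714 ,  0.01518219]), 'gripper_width': 0.0881554869453963}
```

```bash
python3 - <<'E'
import cv2
a=cv2.imread("pics/top0.png");cv2.imwrite("pics/top0z.png",cv2.resize(a[90:330,140:460],(800,600),interpolation=cv2.INTER_CUBIC))
a=cv2.imread("pics/side0.png");cv2.imwrite("pics/side0z.png",cv2.resize(a[150:360,150:430],(800,600),interpolation=cv2.INTER_CUBIC))
E
```

```text
(no output)
```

View pics/top0z.png

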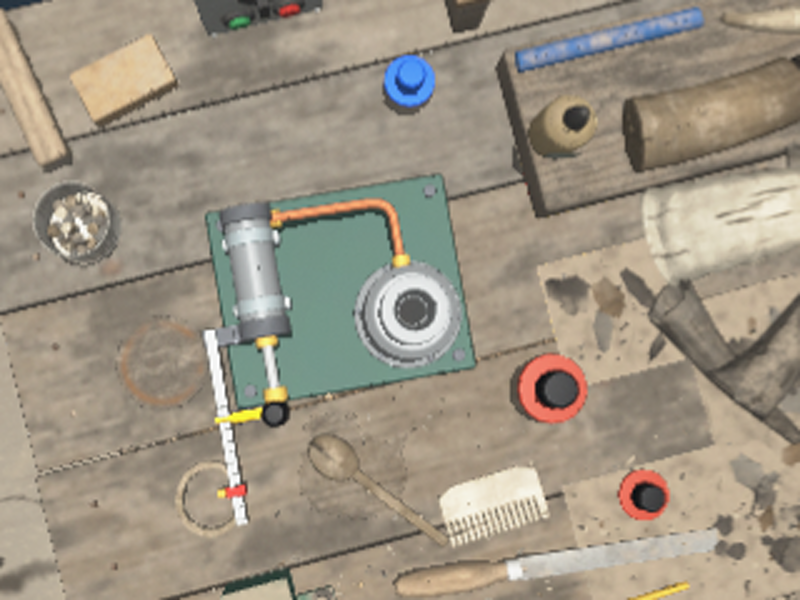

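View pics/side0z.png

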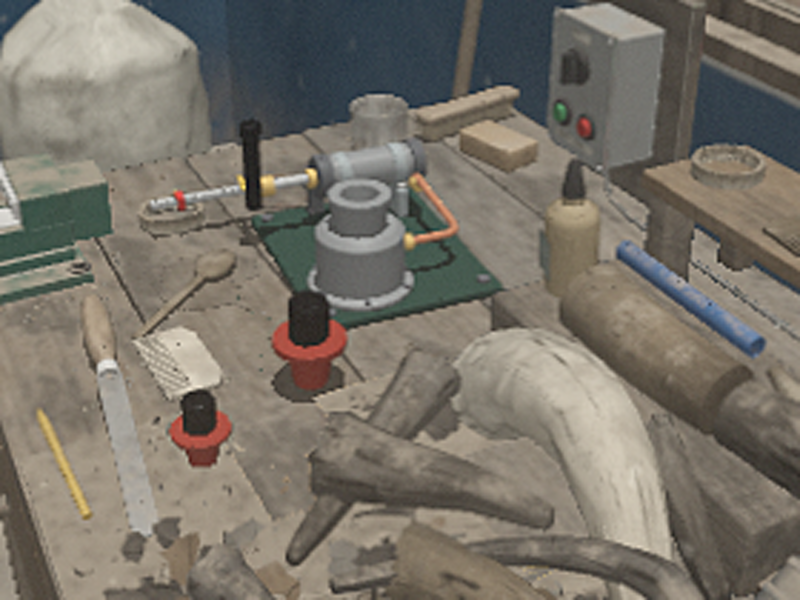

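View pics/side0.png

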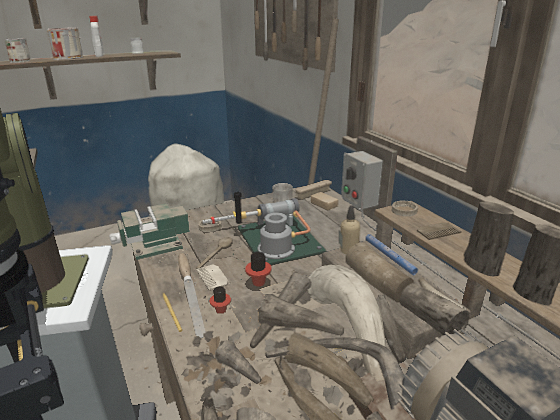

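```bash
cat > h.py <<'E'
import numpy as np, cv2
from scipy.optimize import least_squares
def proj(s,P):
    P=np.atleast_2d(P); E=np.array(s["extrinsics"]); c=P@E[:3,:3].T+E[:3,3]
    x=c[:,0]/-c[:,2]; y=-c[:,1]/-c[:,2]; f=1+s["k1"]*(x*x+y*y); K=np.array(s["mtx"])
    return np.c_[K[0,0]*x*f+K[0,2],K[1,1]*y*f+K[1,2]]
def onplane(s,px,z):
    return least_squares(lambda p:(proj(s,[p[0],p[1],z])-px).ravel(),[0.6,0.0]).x
def tri(ss,pxs):
    r=least_squares(lambda p:np.concatenate([(proj(s,p)-px).ravel() for s,px in zip(ss,pxs)]),[0.6,0,0.05]); return r.x,r.fun
def zoom(s,c,w,name,k=8):
    h=int(w*.75); x0=int(c[0]-w/2); y0=int(c[1]-h/2)
    cv2.imwrite(name,cv2.resize(s["frame"][y0:y0+h,x0:x0+w],(800,600),interpolation=cv2.INTER_CUBIC)); return x0,y0,800/w
def unit(p,pts):
    c,s=np.cos(p[2]),np.sin(p[2]); pts=np.atleast_2d(pts)
    return np.c_[p[0]+c*pts[:,0]-s*pts[:,1],p[1]+s*pts[:,0]+c*pts[:,1],pts[:,2]]
E
python3 - <<'E'
from rig import manip, imaging
from h import *
import pickle
S={n:imaging.snapshot(n) for n in("side","top")}
pickle.dump(S,open("S0.pkl","wb"))
t,s=S["top"],S["side"]
for n,px,z in [("seat",(395.9,287),.028),("mouth",(304.8,214),.107),("buttontop",(250,255),.135),("pointer",(227,258),.049),("mark",(234.2,287),.045),("tin",(173,182),0),("glue",(362,144),0),("spoon",(291,286),.01),("big",(362,246),.06)]:
    print(n,onplane(t,px,z).round(4))
zoom(t,(250,260),100,"pics/a.png"); zoom(t,(395,287),60,"pics/b.png"); zoom(s,(220,300),60,"pics/c.png");zoom(s,(240,215),110,"pics/d.png")
E
```

```text
seat [ 0.4379 -0.1862]
mouth [0.5989 0.028 ]
buttontop [0.5133 0.1409]
pointer [0.5026 0.1957]
mark [0.4386 0.1793]
tin [0.6753 0.328 ]
glue [ 0.7707 -0.114 ]
spoon [0.4375 0.0522]
big [ 0.5313 -0.1023]
```

View pics/a.png

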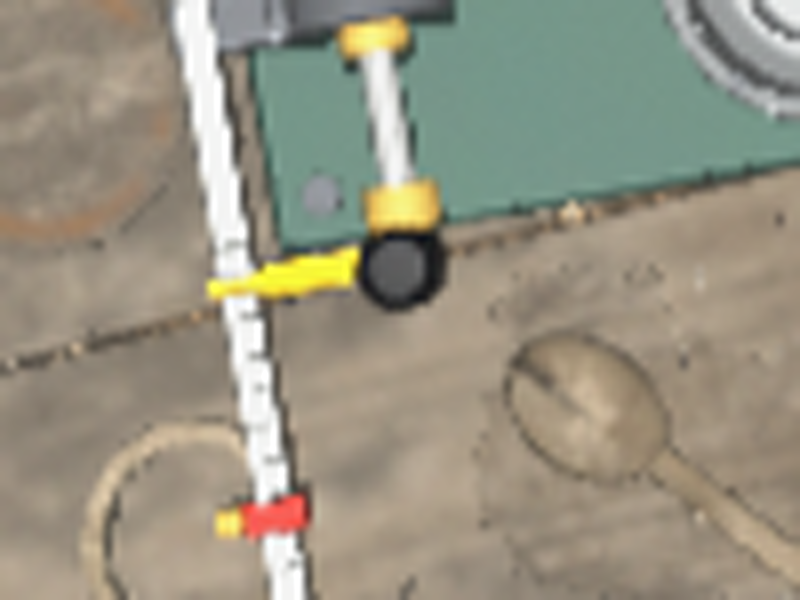

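View pics/d.png

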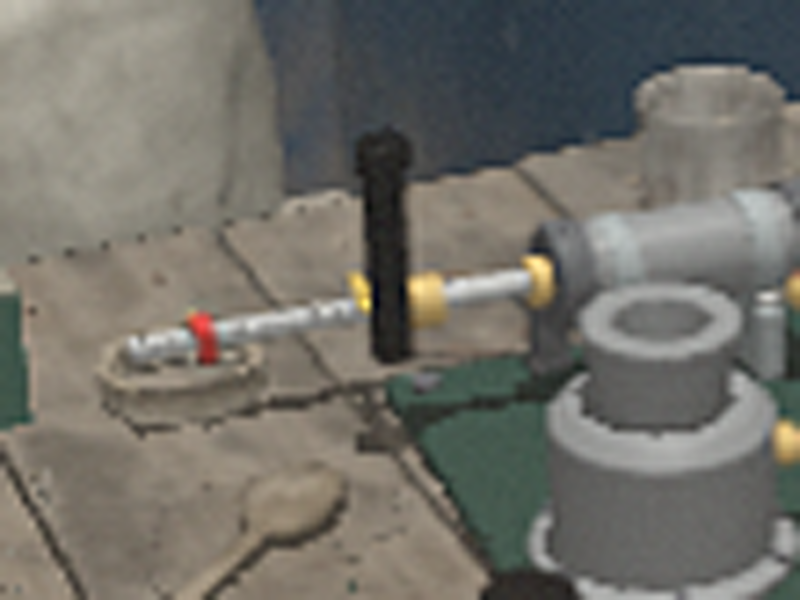

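View pics/b.png

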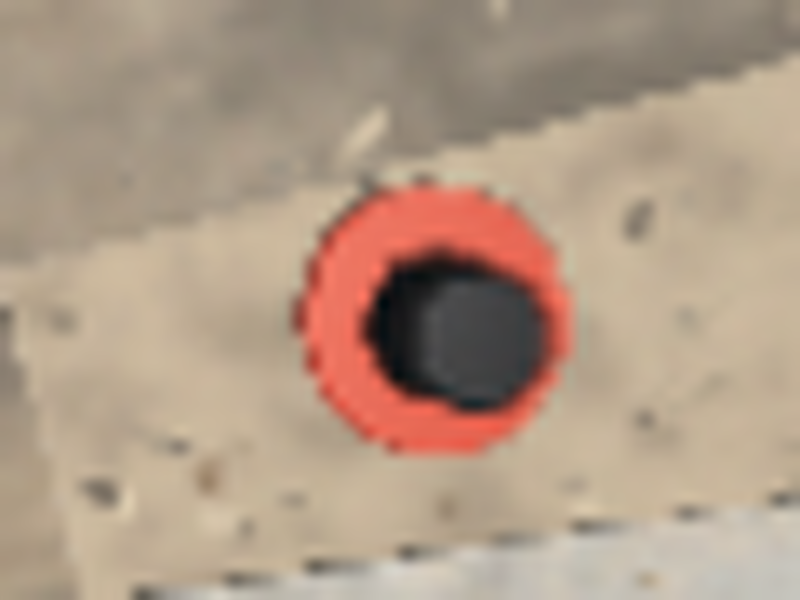

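View pics/c.png

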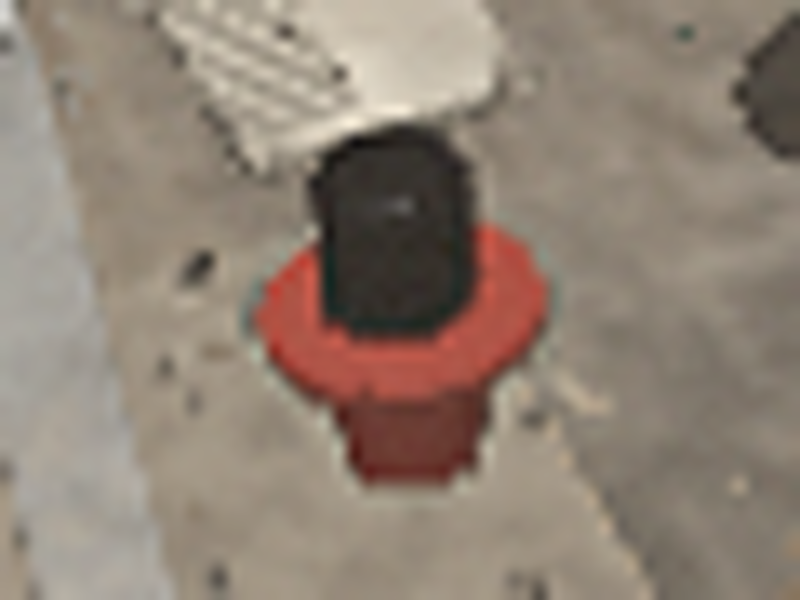

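```bash
python3 - <<'E'
from h import *
import pickle
S=pickle.load(open("S0.pkl","rb")); t,s=S["top"],S["side"]
for n,a,b in [("mouth",(304.5,213.7),(275.6,217.3)),("button",(249.6,254.7),(237.5,192.8)),("pointer",(226,257.7),(233.1,211.4)),("mark",(233.9,285.8),(212.5,217.8)),("flange",(397.3,287.5),(219.7,299.8))]:
    p,r=tri([t,s],[a,b]); print(n,p.round(4),r.round(1))
M=[(0,-.065,.107),(-.065,.065,.135),(-.065,.115,.049)]
def f(p,cams="ts"):
    P=unit(p,M+[(-.065-p[3],.115,.045)])
    r=(proj(t,P)-[(304.5,213.7),(249.6,254.7),(226,257.7),(233.9,285.8)]).ravel()
    r2=(proj(s,P)-[(275.6,217.3),(237.5,192.8),(233.1,211.4),(212.5,217.8)]).ravel()
    return {"ts":np.r_[r,r2],"t":r,"s":r2}[cams]
for c in("t","s","ts"):
    r=least_squares(f,[.6,.1,.2,.06],args=(c,)); print(c,r.x.round(4),r.fun.round(1)); print(unit(r.x,M+[(-.065-r.x[3],.115,.045)]).round(4).tolist())
def g(p,c):
    a=(proj(t,[(p[0],p[1],.034),(p[0],p[1],.061)])-[(397.3,287.5),(400.7,289.3)]).ravel()
    b=(proj(s,[(p[0],p[1],.033)])-[(219.7,299.8)]).ravel()
    return {"t":a,"s":b,"ts":np.r_[a,b]}[c]
for c in("t","s","ts"):
    r=least_squares(g,[.44,-.18],args=(c,));print(c,r.x.round(4),r.fun.round(1))
E
```

```text
mouth [0.6004 0.0284 0.1051] [ 0.1 -0.4 -0.4  0. ]
button [0.5143 0.1417 0.1339] [ 0.  -0.2 -0.3  0. ]
pointer [0.5034 0.1978 0.0498] [ 0. -0. -0. -0.]
mark [0.4411 0.1801 0.0438] [-0.  0.  0.  0.]
flange [ 0.4371 -0.1884  0.0316] [-0.   0.1  0.1  0. ]
t [0.5887 0.0923 0.1839 0.0639] [ 0.2 -0.5 -1.3  0.5  2.  -0.2 -0.8  0.1]
[[0.6005, 0.0283, 0.107], [0.5129, 0.1443, 0.135], [0.5037, 0.1934, 0.049], [0.4409, 0.1817, 0.045]]
s [0.5895 0.0905 0.1841 0.0648] [ 0.1 -0.3 -0.6 -0.4  0.6  1.1 -0.1 -0.3]
[[0.6014, 0.0266, 0.107], [0.5137, 0.1425, 0.135], [0.5046, 0.1916, 0.049], [0.4409, 0.1798, 0.045]]
ts [0.589  0.0921 0.184  0.0642] [ 0.2 -0.7 -1.2  0.3  2.1 -0.4 -0.7  0.1 -0.2 -0.6 -0.8 -0.6  0.4  0.9
 -0.1 -0.6]
[[0.6009, 0.0282, 0.107], [0.5132, 0.1441, 0.135], [0.5041, 0.1932, 0.049], [0.4409, 0.1815, 0.045]]
t [ 0.437 -0.188] [ 0.1  0.2 -0.1 -0.2]
s [ 0.4369 -0.1901] [0. 0.]
ts [ 0.4369 -0.1883] [ 0.2  0.2  0.1 -0.2 -0.  -0.5]
```

```bash
python3 - <<'E'
from rig import manip, imaging
from h import *
pi=np.pi
for yw in (.4,.7,1.0):
  print(yw,[None if (q:=manip.solve_ik(p,[pi,0,yw])) is None else q.round(2).tolist() for p in ([.437,-.188,.15],[.437,-.188,.037],[.6,.028,.2],[.6,.028,.116])])
yu=.18
for yw in (yu+pi/2,yu-pi/2):
  print(yw,[None if (q:=manip.solve_ik(p,[pi,0,yw])) is None else q.round(2).tolist() for p in ([.513,.143,.2],[.513,.143,.083],[.45,.132,.083])])
manip.reach([.437,-.1885,.15],[pi,0,.7])
manip.set_gripper(.06,20)
manip.servo_line([.437,-.1885,.0375],vel=.1,until_force=6)
o=manip.observe();print(o["position"],o["clock"],o["wrist_force"])
s=imaging.snapshot("side");t=imaging.snapshot("top")
zoom(s,(220,295),80,"pics/e.png");cv2.imwrite("pics/e2.png",t["frame"])
E
```

```text
0.4 [[0.37, 0.65, -0.1, 2.09, 0.16, 0.4, -1.02], [0.33, 0.88, -0.03, 2.15, 0.21, 0.12, -1.07], [-0.06, 0.7, -0.11, 1.68, 0.1, 0.76, -1.39], [-0.09, 0.82, -0.05, 1.75, 0.07, 0.58, -1.36]]
0.7 [[0.41, 0.65, -0.16, 2.09, 0.25, 0.41, -0.81], [0.34, 0.88, -0.05, 2.15, 0.34, 0.12, -0.9], [-0.01, 0.7, -0.19, 1.68, 0.18, 0.77, -1.16], [-0.05, 0.82, -0.13, 1.74, 0.17, 0.59, -1.16]]
1.0 [[0.45, 0.66, -0.22, 2.09, 0.33, 0.43, -0.6], [0.35, 0.88, -0.07, 2.15, 0.45, 0.13, -0.71], [0.04, 0.71, -0.28, 1.68, 0.26, 0.79, -0.93], [-0.0, 0.82, -0.21, 1.74, 0.28, 0.61, -0.95]]
1.7507963267948965 [[-0.08, 0.65, -0.46, 1.88, 0.42, 0.71, -0.6], [-0.22, 0.82, -0.24, 1.96, 0.45, 0.41, -0.61], [-0.35, 0.78, -0.05, 2.15, 0.17, 0.21, -0.38]]
-1.3907963267948966 [[-0.91, 0.9, 1.09, 1.92, -0.98, 0.98, -2.31], [-0.62, 0.88, 0.46, 1.98, -0.83, 0.48, -2.5], [-0.58, 0.82, 0.32, 2.17, -0.91, 0.3, -2.42]]
[ 0.43728195 -0.18863634  0.03793173] 4.8083 [0.74167819 0.43913238 0.39023801]
```

View pics/e.png

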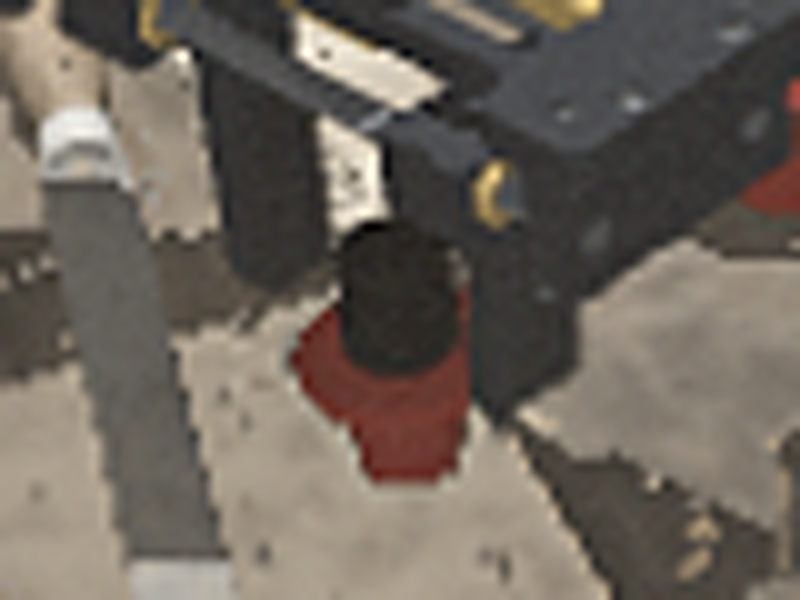

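The open fingers straddle the small stopper's black knob (zoom 400,300); closing, lifting, and carrying above the mouth.

```bash
python3 - <<'E'
from rig import manip, imaging
from h import *
import pickle
pi=np.pi
manip.set_gripper(0.0,25)
print(manip.observe()["gripper_width"])
manip.servo_line([.437,-.1885,.20],vel=.15)
manip.reach([.6003,.0283,.20],[pi,0,.7])
manip.servo_line([.6003,.0283,.155],vel=.12)
o=manip.observe();print(o["position"],o["eef_rot"],o["clock"],o["wrist_force"],o["gripper_width"])
S={n:imaging.snapshot(n) for n in("side","top")};pickle.dump(S,open("S1.pkl","wb"))
zoom(S["side"],(275,210),110,"pics/f.png");zoom(S["top"],(305,214),110,"pics/f2.png")
for n in S: print(n,[(d["xy"],d["conf"]) for d in imaging.tip_of(S[n],"stopper")])
E
```

```text
0.025239536803388155
[0.60027331 0.02724523 0.15518491] [3.14134985e+00 3.46390377e-04 6.98513962e-01] 8.3417 [ 1.34847057 -0.70584088  0.3970206 ] 0.02550073591574579
side [([259.1, 281.5], 0.79), ([276.3, 212.7], 0.7)]
top [([299.6, 125.5], 0.62)]
```

View pics/f.png

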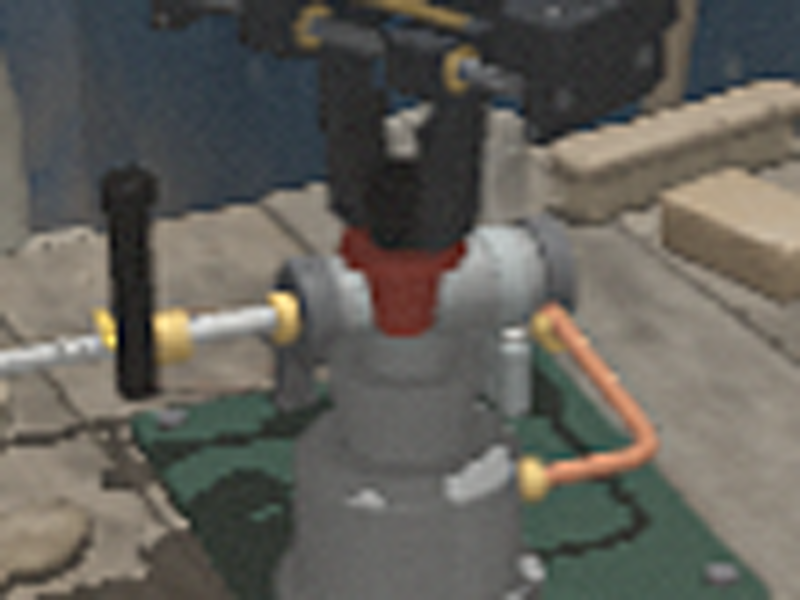

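View pics/f2.png

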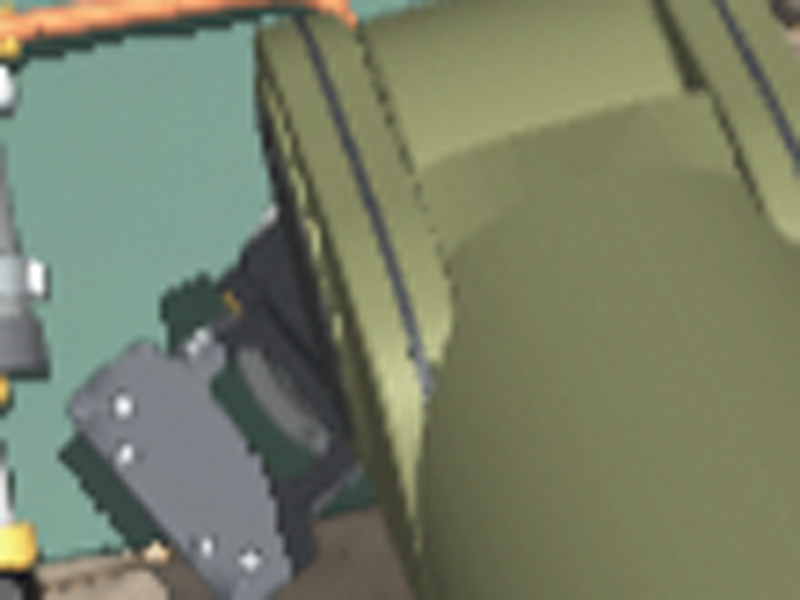

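```bash
python3 - <<'E'
from rig import manip, imaging
from h import *
import pickle
S=pickle.load(open("S1.pkl","rb"))
print(proj(S["side"],[(.6003,.0272,.1175),(.6003,.0272,.1455),(.6003,.0283,.107)]))
manip.servo_line([.6003,.0290,.127],vel=.06,until_force=8)
o=manip.observe();print(o["position"],o["wrist_force"])
r=manip.servo_line([.6003,.0290,.110],vel=.03,until_force=8)
o=manip.observe();print(r,o["position"],o["clock"],o["wrist_force"],o["gripper_width"])
s=imaging.snapshot("side");zoom(s,(275,210),110,"pics/g.png")
E
```

```text
[[275.15870396 213.30722272]
 [275.0457401  203.55921415]
 [275.12252381 216.7154318 ]]
[0.60023921 0.02903128 0.12670179] [ 0.44443333 -0.39664487 -0.42494033]
True [0.60070596 0.02795574 0.11609885] 9.5917 [ 0.33495767 -0.71830662  3.65929739] 0.02523718820813997
```

View pics/g.png

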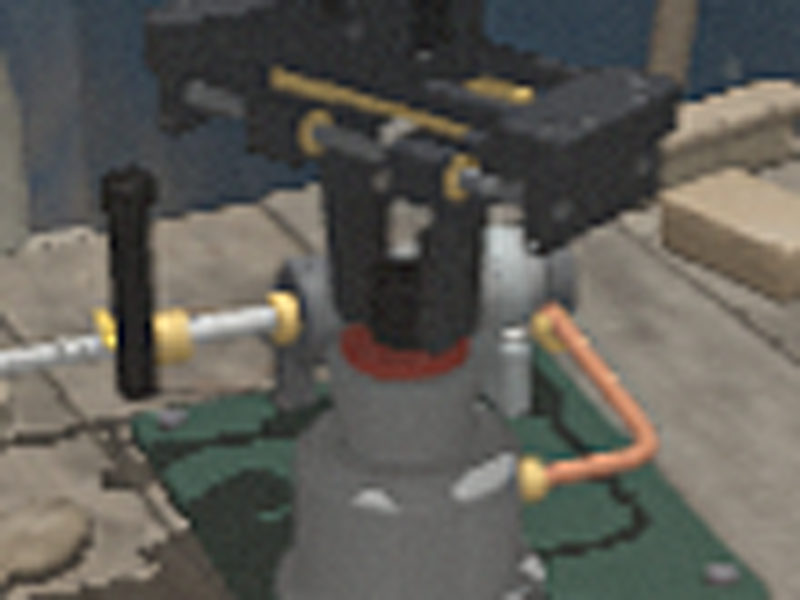

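The flange sits on the rim at TCP z 0.116, the height I'd predicted. Next I release, back off and check from both cameras.

```bash
python3 - <<'E'
from rig import manip, imaging
from h import *
import pickle
pi=np.pi
manip.set_gripper(.05)
p=manip.observe()["position"]
manip.servo_line([p[0],p[1],.20],vel=.12)
manip.reach([.49,.139,.22],[pi,0,.18+pi/2])
S={n:imaging.snapshot(n) for n in("side","top")};pickle.dump(S,open("S2.pkl","wb"))
print(manip.observe()["clock"])
zoom(S["side"],(275,210),110,"pics/i.png");zoom(S["top"],(290,230),140,"pics/i2.png")
E
```

```text
11.8083
```

View pics/i.png

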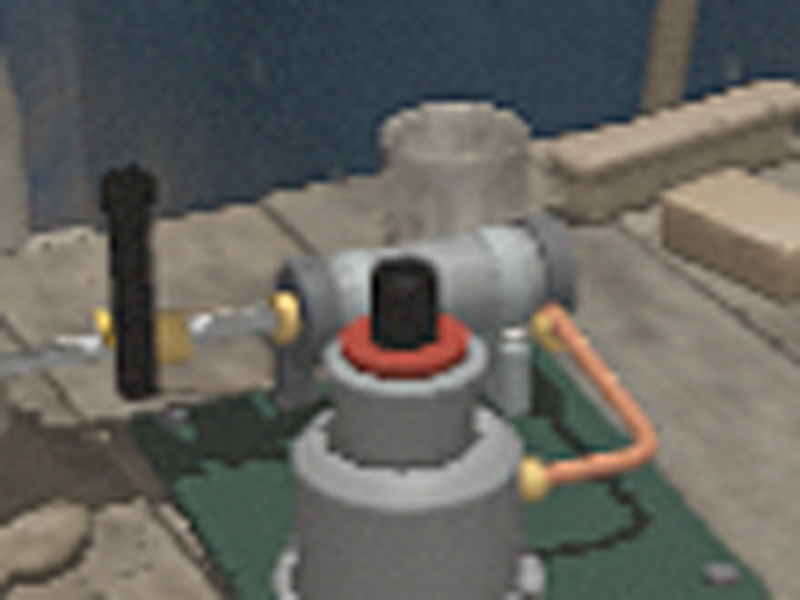

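View pics/i2.png

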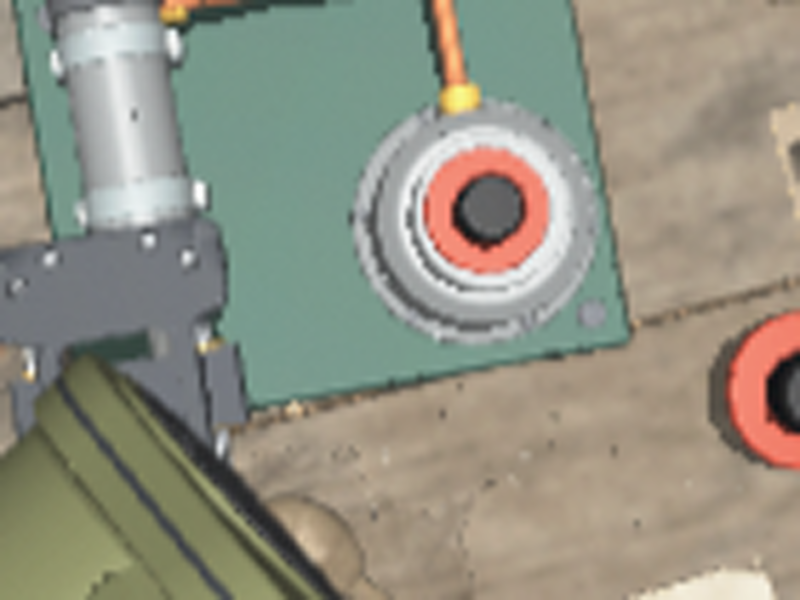

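The stopper is upright, concentric in the neck (top zoom 490,208), and its flange is flat on the rim. Moving on to the grip.

```bash
python3 - <<'E'
from rig import manip, imaging
from h import *
pi=np.pi
manip.reach([.5137,.1425,.18],[pi,0,.18+pi/2])
r=manip.servo_line([.5137,.1425,.083],vel=.1,until_force=6)
o=manip.observe();print(r,o["position"],o["wrist_force"])
s=imaging.snapshot("side");zoom(s,(240,205),80,"pics/j.png")
manip.set_gripper(0,40)
o=manip.observe();print(o["position"],o["wrist_force"],o["gripper_width"],o["clock"])
s=imaging.snapshot("side");zoom(s,(240,205),80,"pics/j2.png")
E
```

```text
False [0.51410899 0.14267171 0.08357578] [-0.58674271  0.2685285   0.52032874]
[0.51316687 0.142347   0.08308143] [-2.96563937  0.19727066  2.46843521] 0.020101574336319847 13.8583
```

View pics/j.png

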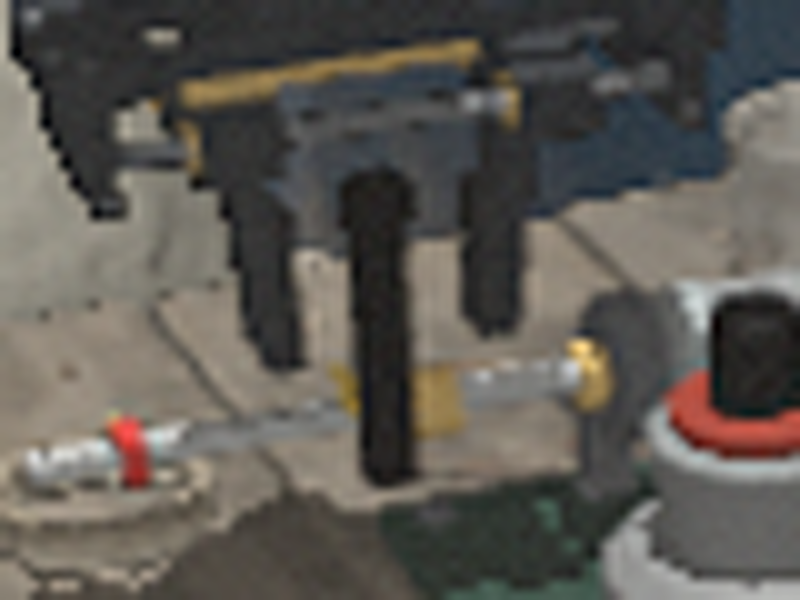

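View pics/j2.png

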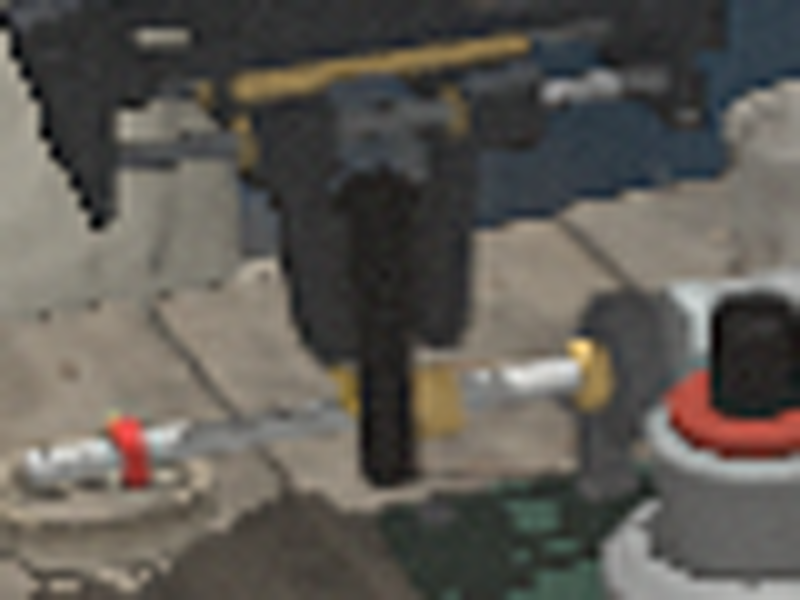

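```bash
python3 - <<'E'
from rig import manip, imaging
manip.hold(.3)
o=manip.observe();print(o["position"],o["wrist_force"],o["ft_torque"],o["gripper_width"],o["clock"])
p=o["position"]
import numpy as np
d=np.array([np.cos(.18),np.sin(.18),0])
manip.servo_line(p-.012*d,vel=.05)
o=manip.observe();print(o["position"],o["wrist_force"],o["ft_torque"],o["gripper_width"],o["clock"])
from h import *
s=imaging.snapshot("side");zoom(s,(240,205),80,"pics/k.png")
t=imaging.snapshot("top");zoom(t,(250,260),120,"pics/k2.png")
E
```

```text
[0.51319752 0.1423497  0.08306832] [-3.02163119 -1.11744282  5.32606697] [-0.19960193  0.53444925 -0.00517438] 0.019736525395288935 14.2083
[0.50511331 0.14100212 0.08321158] [ 6.767634   -0.109837   -4.62282051] [ 1.32934436e-02 -1.20032170e+00 -5.44659993e-04] 0.020160110562136763 14.6083
```

View pics/k.png

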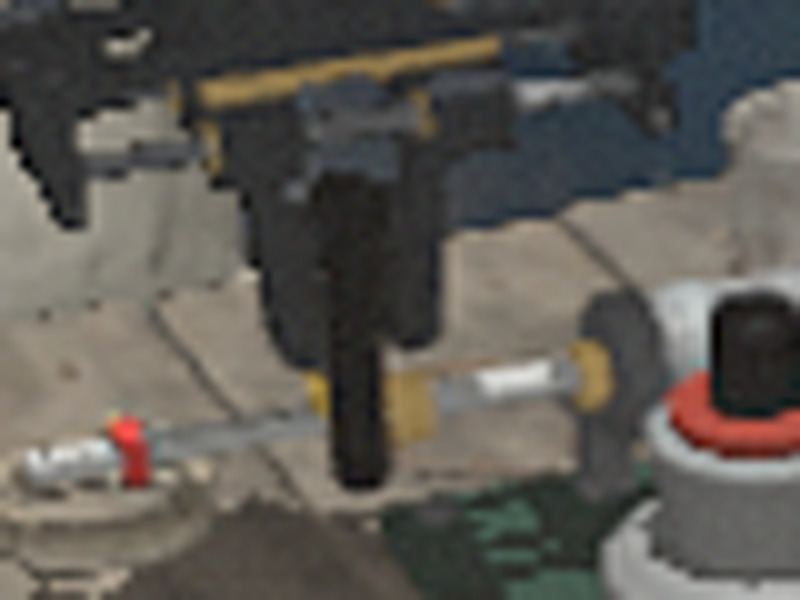

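View pics/k2.png

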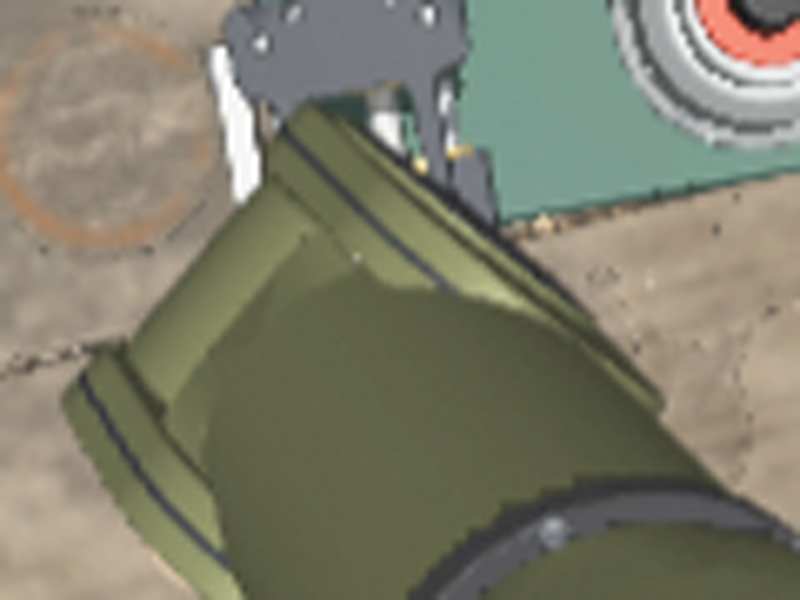

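```bash
python3 - <<'E'
from rig import manip, imaging
from h import *
d=np.array([np.cos(.18),np.sin(.18),0])
p0=np.array([.5135,.1424,.083])
manip.servo_line(p0-.058*d,vel=.06)
manip.hold(.2)
o=manip.observe();print(o["position"],(p0-o["position"])@d,o["wrist_force"],o["ft_torque"],o["gripper_width"],o["clock"])
s=imaging.snapshot("side");print(zoom(s,(225,210),60,"pics/l.png"))
for q in("pointer","mark","grip"):print(q,[(d["xy"],d["conf"]) for d in imaging.tip_of(s,q)])
t=imaging.snapshot("top");zoom(t,(235,280),80,"pics/l2.png")
E
```

```text
[0.46293344 0.13343315 0.08323962] 0.051354919554674985 [12.20248937 -0.26030201 -7.63005475] [-0.15168954 -1.99847875  0.03838504] 0.01983959709065565 15.8167
(195, 187, 13.333333333333334)
pointer [([219.9, 204.5], 0.59), ([217.0, 215.2], 0.56)]
mark []
grip [([216.4, 213.5], 0.67), ([217.9, 202.4], 0.61)]
```

View pics/l.png

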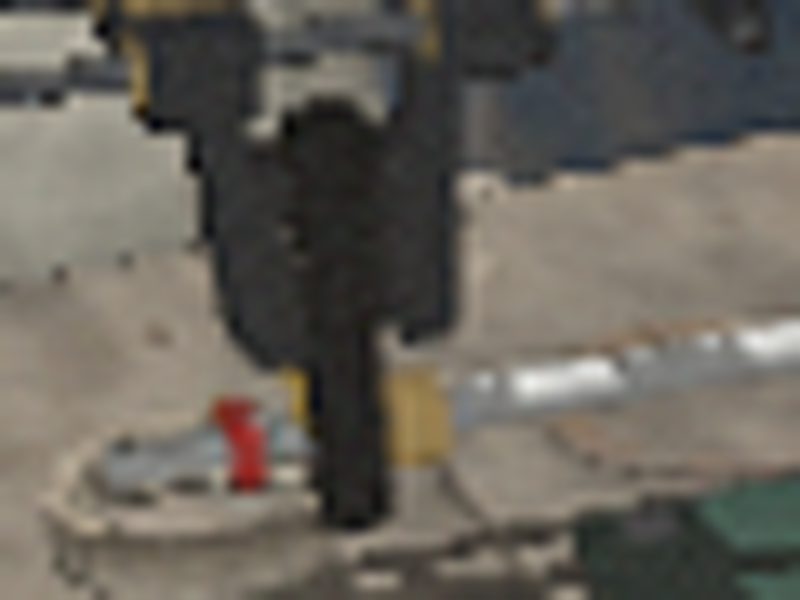

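View pics/l2.png

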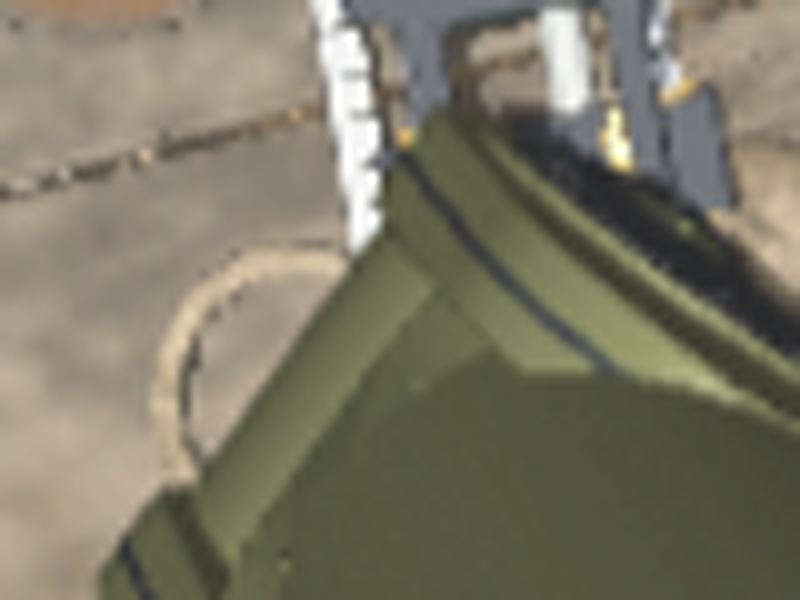

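```bash
python3 - <<'E'
from h import *
import pickle
S=pickle.load(open("S0.pkl","rb"));t=S["top"]
f=t["frame"]
c=f[245:295,218:252]
cv2.imwrite("pics/m.png",np.hstack([cv2.resize(f[246:270,218:250],(400,300),interpolation=cv2.INTER_NEAREST),cv2.resize(f[274:298,218:250],(400,300),interpolation=cv2.INTER_NEAREST)]))
hsv=cv2.cvtColor(f,cv2.COLOR_BGR2HSV).astype(int)
fl=f.astype(float)
# soft weights
B,G,R=fl[...,0],fl[...,1],fl[...,2]
red=np.clip(R-np.maximum(G,B)-40,0,None); yel=np.clip(np.minimum(R,G)-B-60,0,None)
for nm,w,(x0,x1,y0,y1) in [("red",red,(226,245,278,296)),("yel",yel,(222,243,250,266))]:
    for x in range(x0,x1):
        col=w[y0:y1,x]
        if col.max()>30: print(nm,x,round((col*np.arange(y0,y1)).sum()/col.sum(),2),round(col.sum()/col.max(),1))
E
```

```text
red 230 286.24 3.1
red 231 286.58 4.0
red 232 286.65 3.3
red 233 286.35 3.1
red 234 286.14 3.2
red 235 285.92 4.0
red 236 285.64 4.1
red 237 285.48 3.8
red 238 286.15 2.6
yel 226 257.51 2.0
yel 227 257.62 1.7
yel 228 257.56 1.8
yel 229 257.4 1.7
yel 230 257.32 1.5
yel 231 256.91 1.6
yel 232 256.81 2.5
yel 233 256.45 3.4
yel 234 256.45 3.6
yel 235 256.35 3.5
yel 236 256.18 3.7
yel 237 255.89 4.3
yel 238 255.6 3.9
yel 239 255.49 3.5
yel 240 255.41 3.5
yel 241 255.34 3.4
yel 242 255.12 3.6
```

View pics/m.png

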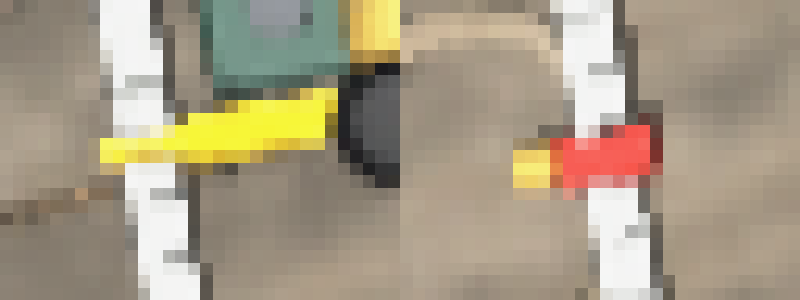

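```bash
python3 - <<'E'
from h import *
import pickle
S=pickle.load(open("S0.pkl","rb"));t,s=S["top"],S["side"]
a=onplane(t,(228,257.5),.049);b=onplane(t,(234.5,286.05),.045)
for y in(.17,.184): print(y,(a-b)@[np.cos(y),np.sin(y)],a,b)
# bar yaw from top: bar centre edges
# extension from side pointer shift
p=[.589,.0921,.184]
P=lambda q:proj(s,unit(p,[(-.065-q,.115,.049)]))[0]
for q in (0,.0512,.054,.057,.062,.064): print(q,P(q)-P(0))
print("meas",216.5-233.1,214.9-211.4)
# clip seen in side at mark vs pointer-model with no offset
print(proj(s,unit(p,[(-.065-.062,.115,.045),(-.065-.062,.115,.049)])))
E
```

```text
0.17 0.06464134974666652 [0.50374216 0.19346511] [0.44069885 0.17864786]
0.184 0.06469014306232367 [0.50374216 0.19346511] [0.44069885 0.17864786]
0 [0. 0.]
0.0512 [-16.78382592   2.96466021]
0.054 [-17.71476628   3.12913321]
0.057 [-18.71371623   3.30562568]
0.062 [-20.38211674   3.60040445]
0.064 [-21.05069757   3.71853482]
meas -16.599999999999994 3.5
[[213.16430973 217.09706672]
 [213.05878521 215.88628273]]
```

```bash
cat > pull.py <<'E'
import sys
from rig import manip, imaging
from h import *
d=np.array([np.cos(.18),np.sin(.18),0])
p0=np.array([.5135,.1424,.083])
manip.servo_line(p0-float(sys.argv[1])*d,vel=.03)
manip.hold(.5)
for i in range(2):
    o=manip.observe();print(o["position"],(p0-o["position"])@d-.0003,o["wrist_force"],o["eef_rot"],o["gripper_width"],o["clock"]); manip.hold(.3)
s=imaging.snapshot("side");print(zoom(s,(215,212),48,sys.argv[2]))
t=imaging.snapshot("top");cv2.imwrite("pics/lt.png",t["frame"])
E
python3 pull.py .0715 pics/n.png
```

```text
[0.45042411 0.13119528 0.08325481] 0.06376279155951892 [13.34743586 -0.79359296 -7.90285374] [ 3.12907845e+00 -2.93756653e-03  1.74817072e+00] 0.02011792631968645 17.1667
[0.45043615 0.13121817 0.08326197] 0.06374684943327318 [12.44442044 -0.77087997 -7.94757283] [ 3.12905515e+00 -2.95665050e-03  1.74823140e+00] 0.01983467030561861 17.4667
(191, 194, 16.666666666666668)
```

View pics/n.png

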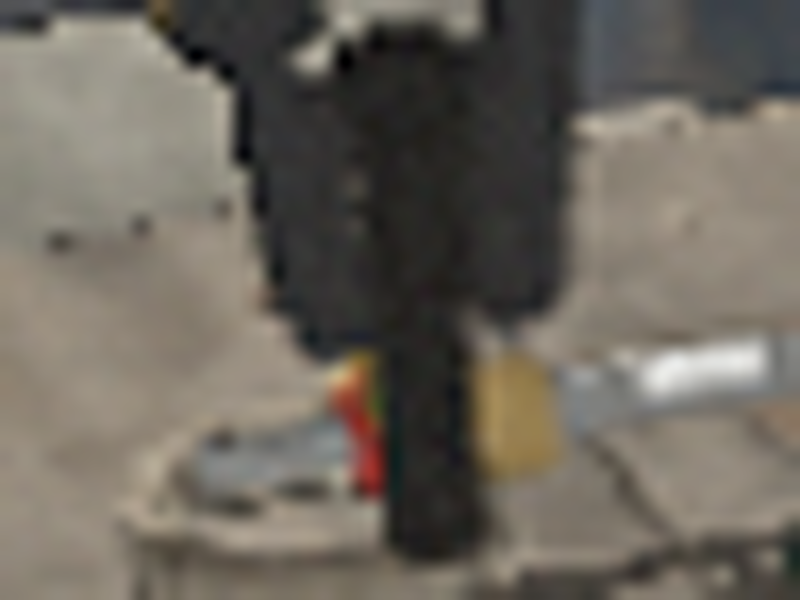

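View pics/lt.png

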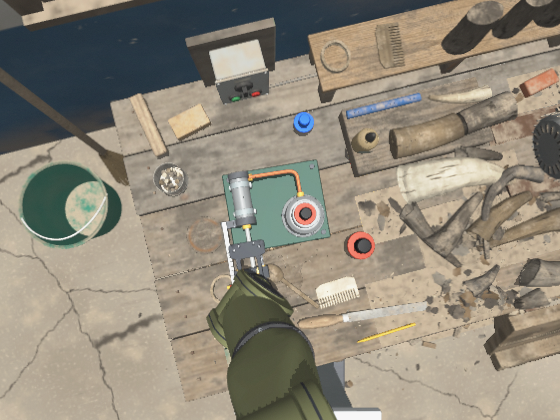

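```bash
python3 - <<'E'
from rig import imaging
from h import *
import pickle
S=pickle.load(open("S0.pkl","rb"));s0=S["side"]
s=imaging.snapshot("side");pickle.dump(s,open("S3.pkl","wb"))
p=[.589,.0921,.184]
for q in(.062,.063,.064,.065,.066):
  print(q,[(proj(s0,unit(p,[(-.065-q+dx,.065,z)]))-proj(s0,unit(p,[(-.065+dx,.065,z)])))[0].round(2).tolist() for dx,z in((0,.045),(.022,.062))])
# subpixel: warp now-patch to rest patch
g0=s0["frame"].astype(np.float32);g1=s["frame"].astype(np.float32)
# patch: lower grip + collar at rest cols 233..250 rows 209..224
def ch(f): # blackness and yellowness
    return np.dstack([np.clip(f.max(2),0,110),np.clip(f[...,2]-f[...,0],0,120)]).astype(np.float32)
a=ch(s0["frame"].astype(float));b=ch(s["frame"].astype(float))
for (x0,x1,y0,y1) in[(234,251,211,225),(234,244,214,225),(240,251,208,220)]:
    T=cv2.resize(a[y0:y1,x0:x1],None,fx=10,fy=10,interpolation=cv2.INTER_CUBIC)
    B=cv2.resize(b[y0-4:y1+14,x0-30:x1-12],None,fx=10,fy=10,interpolation=cv2.INTER_CUBIC)
    best=None
    for sc in (1.0,1.015,1.03):
        T2=cv2.resize(T,None,fx=sc,fy=sc)
        r=sum(cv2.matchTemplate(np.ascontiguousarray(B[...,i]),np.ascontiguousarray(T2[...,i]),cv2.TM_SQDIFF) for i in(0,1))
        m,_,l,_=cv2.minMaxLoc(r)
        cx=l[0]+T2.shape[1]/2-T.shape[1]/2; cy=l[1]+T2.shape[0]/2-T.shape[0]/2
        print(sc,m/T2.size,cx/10-30,cy/10-4)
E
```

```text
0.062 [[-21.0, 3.87], [-20.89, 3.76]]
0.063 [[-21.35, 3.94], [-21.23, 3.82]]
0.064 [[-21.69, 4.0], [-21.58, 3.88]]
0.065 [[-22.04, 4.06], [-21.92, 3.94]]
0.066 [[-22.38, 4.13], [-22.26, 4.01]]
1.0 160.5755462184874 -22.0 4.199999999999999
1.015 156.58304160221445 -21.85 4.199999999999999
1.03 156.85714285714286 -21.85 4.199999999999999
1.0 199.59709090909092 -21.9 4.300000000000001
1.015 192.28160360678925 -21.95 4.199999999999999
1.03 188.79057479164877 -21.95 4.050000000000001
1.0 122.34113636363637 -21.8 4.6
1.015 128.7582699063232 -21.7 4.699999999999999
1.03 137.40922066799885 -21.75 4.699999999999999
```

```bash
python3 - <<'E'
from h import *
import pickle
s=pickle.load(open("S3.pkl","rb"));zoom(s,(245,220),140,"pics/o.png")
E
```

```text
(no output)
```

View pics/o.png

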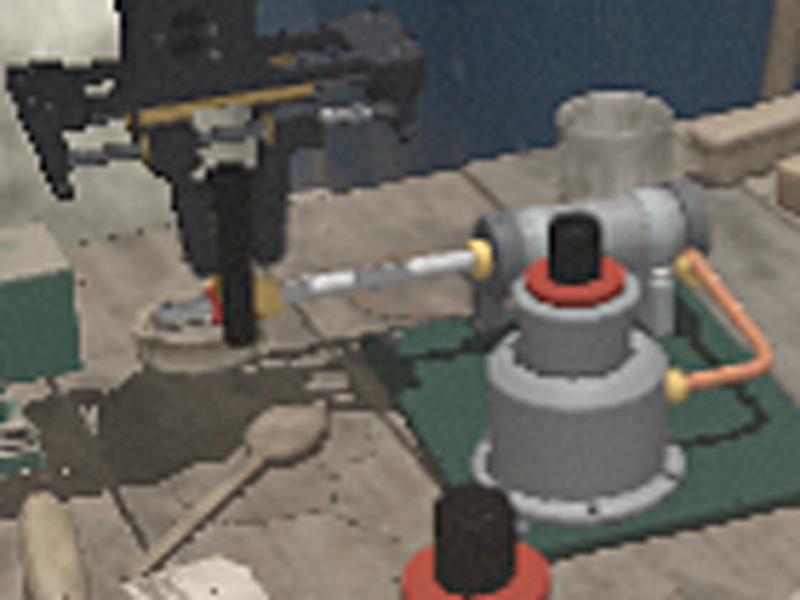

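The stopper is still home and upright (zoom 575,270). The rod is held out with the pointer over the red clip (zoom 215,298), and the spoon and tin are where they were. Handing in.

```bash
python3 - <<'E'
from rig import manip
o=manip.observe();print(o["position"],o["gripper_width"],o["clock"])
manip.finish_job()
E
```

```text
[0.450426   0.13120876 0.08326263] 0.020555123548566062 17.9167
the job is handed in; nothing more can be done
```

The job is done and handed in at about 18 s. The smaller red stopper is in the pot's neck and let go, and the arm is holding the pump rod out with its pointer at the red clip.

- **Stopper:** The tool stopped at 0.116 m, the height expected for fully home. Pictures after release show the stopper upright and centred with its flange flat on the rim, and it was still so just before I handed in.
- **Rod:** I measured about 64.2 mm from the pointer's rest to the clip in the top view; a rougher fit of the side view gave 64.8 mm. The rod is held at 63.8 mm by tool position and 64.6 mm by the side picture, so the pointer should be level to within about 1 mm.
- **Surroundings:** The clip had not visibly moved, and the spoon, tin, glue bottle and look-alikes appeared undisturbed.

**What did not fully check out:**
- The arm hid the pointer and clip from the top camera, so the final position rests on the side view and the tool position.
- The fingers read about 20 mm on the 18 mm grip. I could not explain that, but the hold was steady.

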